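# Load the tape unwinder and hold its dancer arm for threading

### The arm

A 6-joint arm with a two-finger parallel gripper is mounted at the origin on a cart in front of the work surface, level with it; the furniture and walls round the work are solid. World frame = base frame: x ahead of the robot, y to its left, z up, the work surface at z = 0. Lengths are in m, angles in rad, forces in N, time in s.
With the tool pointing down it reaches from about 0.275 to 0.825 m from the base axis. Payload 5.2 kg.
Tool frame: the origin (TCP) lies at the very end of the fingers, on their centre line; the grasp point (between the pads) lies 19 mm behind it (bot.grasp_offset is the distance from the TCP to the grasp point, in m); z points along the fingers, y is the line along which they close (so a half turn about z gives the same grasp; the last joint's range is limited). The gripper opens to 93 mm and grips with 3 to 60 N. Pads are 15 mm wide; open, the fingers measure 128 mm over their backs; the gripper's body (75 mm by 188 mm) begins 65 mm behind the grasp point.
Start: joints at [1.047, 0.259, 1.535, -0, 1.348, -0.203], TCP at [0.173, 0.522, 0.219] pointing down, gripper open.
Joint ranges: [-3.14, 3.14], [-0.91, 2.08], [0.19, 2.58], [-1.22, 4.36], [0.22, 2.71], [-3.12, 3.12]. Speed limits (rad/s): [2.57, 2.57, 3.14, 3.14, 3.14, 3.14].

### API

Orientations are given as a rotation vector (axis times angle).
In Python, from cell import bot gives the robot as it stands.
- The arm moves only by the tool apply_moves, never from a script. Its argument "motion" is a list of rows, each an object with "linear": the shift along the tool's x, y, z in m, a list of three; "turn": the turn about the tool's z in rad. A call has 1 to 10 rows; each row shifts and turns the commanded pose from where the row before left it, along the tool's axes as they then stand; what a row does not reach is not made up. A row lasts 1/8 s, in which the tool goes at most 62.5 mm and 10.7 degrees, less where a joint would pass 70% of its speed; a pose out of reach is approached as far as the arm can. A call with a gripper value outside its range is refused whole. "fingers" is the closure, from 0 (fully open) to 1 (shut), set as the call begins (left out, the last holds). The fingers move at their own pace and stop on an object; the grip force is fixed at half the most. Time passes only in rows, so rows that do not move let the fingers close. It gives the time, the measured TCP pose, the force, the opening and the grip force at its end, in the units of the state.
- bot.get_state(): the state, without advancing time (a new reading comes with each control period).
- bot.read_camera(name): name is "scene" or "top"; returns a dict with "frame" (400x640x3 uint8, red, green, blue), "range_z" (400x640 float32, m along the optical axis (not along the pixel's ray), 0 where there is no reading), "fov_y" (degrees; the focal length in pixels is half the picture's height over the tangent of half this angle, whatever the lens; pixels are square), "cx", "cy" (the principal point, pixels), "k1" (the pictures are not rectified: a ray, as slopes to the right and down, at radius r is drawn at 1 + k1 r^2 times it, then the intrinsics apply), "R" (3x3) and "t" (3): a world point X has camera coordinates R X + t. Camera axes: x right, y down, z forward; pixel columns grow to the right and rows downward; lengths in m; the calibration is good to about 2 mm. A picture is of the moment at which its call begins.
- bot.finish_job(): hands the job in; it is judged then, once.
The state is a dict: "clock": time; "q": joint angles; "joint_vel": joint speeds; "joint_efforts": joint torques, N m; "tcp_pos": TCP position; "ee_rot": TCP orientation; "contact_force": force on the tool from outside, world axes, zero at the start; "torque": the same for the moment, N m; "opening": finger opening in m; "grip_force": force on a finger pad.
Only numpy, scipy, OpenCV 4.12 (cv2) and the standard library are available. Lean on these libraries where they do the work, as an engineer would, in place of code of your own. Each camera call takes 0.05 s, during which the arm holds its last target. There are 200 camera calls.

### The job

Load the tape unwinder: slide the loose roll of tape over the unwinder's upright spindle until it lies flat on the disc at the spindle's foot, and let go of it. Then take the unwinder's spring-loaded dancer arm by the white roller at its free end, swing it round against its spring as far as it goes, and finish the program while still holding it at that stop, so that a colleague can thread the tape. Leave the other things on the bench where they are.

Things in the scene. Friction and masses are not known exactly. Their poses are not given: they have to be found in the camera images.
- roll_center (a point): Centre (half-way up, on the axis) of the only roll of insulating tape: black, lying flat, outer diameter 62 mm, 18 mm high, clear bore 36 mm, about 50 g. It may be gripped across its outside from above. z is its axis.
- unwinder: Bench tape unwinder, fixed to the bench: grey plate 200 (x) x 270 (y) x 12 mm on 4 mm feet, top of the plate 16 mm above the bench; origin on the bench under the plate's centre. On it stand, in its own x, y (mm): the spindle at (0, 65), a fixed white guide roller of 22 mm diameter at (-30, 0), top 72 mm above the bench, two thin exit pins at (-86, -7) and (-86, 7), top 56 mm, and the dancer arm's pivot at (-45, -55), top 52 mm. Yaw varies.
- spindle_seat (a point): Point on the spindle's axis at the top of the disc on which the roll shall lie, 34 mm above the bench. The disc has a diameter of 52 mm, smaller than the roll. A roll that is fully down has its centre 9 mm above this point.
- spindle_top (a point): Top of the steel spindle on its axis, 66 mm above the bench (a screw head stands 3.5 mm higher). The shaft has a diameter of 33 mm from the disc up to 24 mm above it, then tapers over 8 mm to 22 mm at the top.
- dancer (a joint): Angle of the dancer arm about its upright pivot, rad: 0 at rest against one stop, 1.01 at the other stop; grows counter-clockwise seen from above, as the free end swings towards the spindle's side. A spring drives it back to 0 all the time: holding it at the roller takes about 2 N at rest, 6 N at the far stop.
- dancer_pivot (a point): On the axis of the dancer arm's pivot, at the top of its hub, 52 mm above the bench.
- roller_mid (a point): On the axis of the white roller at the free end of the dancer arm, 52 mm above the bench, 110 mm from the pivot's axis; half-way up. The roller is an upright cylinder of 22 mm diameter, free to spin on its axle, plain from 35 to 72 mm above the bench (a screw head stands 3.5 mm higher; a low flange of 29 mm diameter below it); the arm under it is a flat bar 16 mm wide whose top is 30 mm above the bench. It moves with the arm.
- solder_reel: Bystander: upright reel of solder wire, 62 mm in diameter, 56 mm high; origin under its centre.
- led_driver: Bystander: flat ribbed metal LED driver, 54 x 56 x 19 mm; origin under its centre.
- flush_cutter: Bystander: flush cutter lying behind the unwinder, 137 x 46 x 11 mm; origin under its centre.
- screwdriver: Bystander: hand screwdriver lying on the bench, 177 mm long, 25 mm high; origin under its centre.
- marker: Bystander: marker pen lying on the bench, 124 mm long, 16 mm high; origin under its centre.

How it is judged:
On the way, in this order (a step that is already met when the one before it is completed fails the run):
1. the roll lies fully down on the spindle's disc and is let go (horizontal distance between roll_center and spindle_seat below 0.004 m and z of roll_center in the frame of spindle_seat below 0.012 m and contact force between the fingers and tape_roll below 0.1 N), for 0.2 s.
2. the dancer arm is swung to its far stop (value of joint dancer above 0.95 rad), for 0.2 s.
At the end, for the whole second after the job is handed in: Roll flat on the spindle disc: axis within 4 mm, within 3 mm of fully down, tilt under 0.08 rad, not touched by the robot. Dancer arm within 0.06 rad of its far stop, held there by the fingers (over 2 N on arm or roller), not propped by the roll (all of step 1 and z of roll_center in the frame of spindle_seat above 0.006 m and angle between roll_center's own z axis and vertical below 0.08 rad and contact force between the arm and tape_roll below 0.1 N and value of joint dancer above 0.95 rad and contact force between the fingers and dancer above 2 N and contact force between tape_roll and dancer below 0.1 N); the arm keeps its last pose, push and grip.
It fails at once if a bystander was pushed more than 3 cm from its place (distance of any of solder_reel, led_driver, flush_cutter, screwdriver, marker from where it was at the start of the episode above 0.03 m).
It also fails if it takes over 56 s, if anything falls off the work surface, if the arm or the gripper's body presses on something with over 40 N, if the wrist force passes 120 N, or if a joint passes its speed limit or range.

## Working session

There is one attempt and no reset: what is moved stays moved. The work goes in short steps, Python scripts to look and compute and a tool call to move; the robot and the scene stay as the last step left them, time stands still between calls to the robot, and variables do not carry over. Pictures are saved under pics/ and viewed, at most 10 in all, crops included, and the job is handed in when it is done.

Besides the shell and the picture viewer there is one more tool, called after "Request:" as a command line: name --argument value ..., lists and objects as JSON in quotes. apply_moves: Moves the arm, as the interface text tells. Its arguments: {"type":"object","properties":{"motion":{"type":"array"},"fingers":{"type":"number"}},"required":["motion"]}

```bash
mkdir -p pics; cat > h.py <<'E'
from cell import bot
import numpy as np, cv2
def cam(n,save=None):
    c=bot.read_camera(n)
    if save: cv2.imwrite('pics/'+save,c['frame'][:,:,::-1])
    return c
def cloud(c):
    h,w=c['range_z'].shape; f=h/2/np.tan(np.radians(c['fov_y'])/2)
    K=np.array([[f,0,c['cx']],[0,f,c['cy']],[0,0,1]],float)
    u,v=np.meshgrid(np.arange(w),np.arange(h))
    p=cv2.undistortPoints(np.stack([u,v],-1).reshape(-1,1,2).astype(float),K,np.array([c['k1'],0,0,0.]))[:,0]
    z=c['range_z'].reshape(-1)
    P=np.c_[p*z[:,None],z]
    W=(P-c['t'])@c['R']; W[z==0]=np.nan
    return W.reshape(h,w,3)
E
python3 - <<'E'
from h import *
for n in('top','scene'):
    c=cam(n,n+'0.png'); W=cloud(c); np.savez(n+'0.npz',W=W,f=c['frame'])
    print(n,c['fov_y'],c['k1'],-c['R'].T@c['t'],c['R'][2])
s=bot.get_state();print(s)
E
```

```text
top 56.13677869010926 0.015742626319754312 [0.35793051 0.12385492 1.13040995] [ 0.23359308  0.00224778 -0.97233185]
scene 51.854705354507686 0.03432816026164156 [-0.03934486 -0.4628447   0.74279931] [ 0.58495848  0.53898637 -0.60606706]
{'clock': 0.1, 'q': array([ 1.04715748e+00,  2.59284226e-01,  1.53595614e+00, -2.30320518e-06,
        1.34804093e+00, -2.02785295e-01]), 'joint_vel': array([-0.00075816, -0.00132924, -0.00385696, -0.00128807,  0.0018713 ,
        0.00162791]), 'joint_efforts': array([ 1.89851919e-03, -4.38210297e+01, -2.84647197e+01,  7.18863308e-02,
        3.61961802e-02, -2.94755512e-05]), 'tcp_pos': array([0.17317293, 0.52149953, 0.2179003 ]), 'ee_rot': array([-5.01740039e-01, -3.10066109e+00,  2.48023960e-03]), 'contact_force': array([ 0.55740896,  0.14556611, -0.35314666]), 'torque': array([ 0.0359645 , -0.00805557, -0.03342225]), 'grip_force': 0.0, 'opening': 0.09294922460106395}
```

View pics/top0.png

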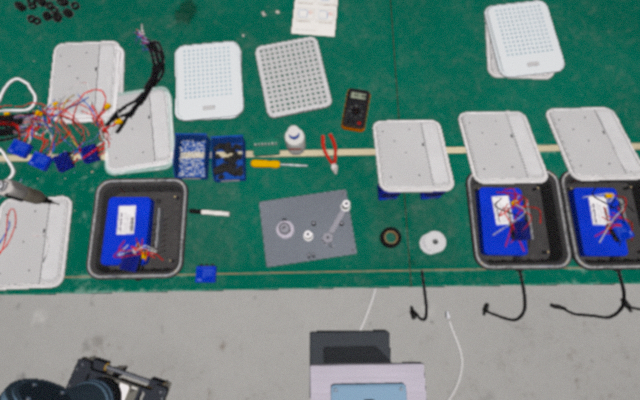

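View pics/scene0.png

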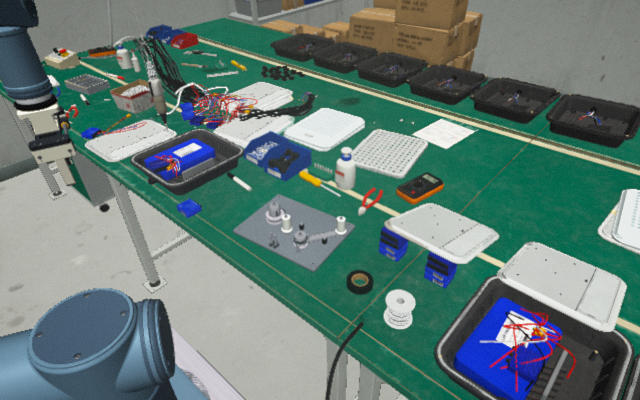

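The top view shows the roll at (391,237), the solder reel beside it at (432,242) and the unwinder plate around (308,228). On the plate are the spindle (285,229), guide roller (308,236), pivot (328,238) and dancer roller (346,205). The scene view agrees: roll (360,282), spindle (273,212), dancer roller (340,224).

```bash
python3 - <<'E'
from h import *
from scipy import ndimage as nd
def win(W,uv,r,zlo,zhi):
    u,v=uv;P=W[v-r:v+r+1,u-r:u+r+1].reshape(-1,3);P=P[(P[:,2]>zlo)&(P[:,2]<zhi)];return P
def circ(P):
    (x,y),r=cv2.minEnclosingCircle(P[:,:2].astype(np.float32)); return np.round([x,y,r,P[:,2].mean(),len(P)],4)
for n,d in (('top',dict(roll=(391,237),reel=(432,242),spin=(285,229),guide=(308,236),roller=(346,205),piv=(328,238),mk=(210,212))),('scene',dict(roll=(360,282),reel=(399,308),spin=(273,212),roller=(340,224),guide=(286,222)))):
    W=np.load(n+'0.npz')['W']
    print(n)
    for k,(zl,zh) in dict(roll=(.012,.024),reel=(.045,.065),spin=(.06,.075),guide=(.062,.08),roller=(.062,.08),piv=(.044,.06)).items():
        if k in d:
            P=win(W,d[k],16,zl,zh); print(k,circ(P) if len(P) else None, W[d[k][1],d[k][0]])
    if n=='top':
        m=(W[:,:,2]>.010)&(W[:,:,2]<.022); l,_=nd.label(m); i=l[250,290]; P=W[l==i]
        print('plate',cv2.minAreaRect(P[:,:2].astype(np.float32)*1000),P[:,2].mean(),len(P))
E
```

```text
top
roll [ 5.049e-01 -8.770e-02  3.140e-02  1.670e-02  2.470e+02] [ 0.50609489 -0.09142657  0.00089802]
reel [ 4.854e-01 -2.061e-01  3.090e-02  5.460e-02  3.420e+02] [ 0.48251924 -0.19687386  0.05569005]
spin [5.312e-01 2.245e-01 1.520e-02 6.440e-02 6.900e+01] [0.52611563 0.22260758 0.06578807]
guide [5.111e-01 1.570e-01 1.110e-02 7.110e-02 4.800e+01] [0.50425497 0.15683785 0.06936649]
roller [5.976e-01 4.390e-02 1.120e-02 7.040e-02 4.700e+01] [0.59254422 0.04571047 0.06860615]
piv [4.847e-01 1.185e-01 3.950e-02 4.850e-02 8.400e+01] [0.4997465  0.09978128 0.05234129]
plate ((540.6270141601562, 161.04315185546875), (200.04481506347656, 269.62799072265625), 7.466720104217529) 0.014473803190204986 5027
scene
roll [ 5.028e-01 -9.100e-02  3.290e-02  1.550e-02  3.510e+02] [ 5.10876370e-01 -8.75982534e-02 -4.91457882e-04]
reel [ 4.834e-01 -2.091e-01  3.130e-02  5.380e-02  5.160e+02] [ 0.46584171 -0.21786034  0.05541577]
spin [5.190e-01 1.885e-01 4.790e-02 6.660e-02 1.160e+02] [0.51945281 0.21485011 0.04914653]
guide [5.122e-01 1.852e-01 4.210e-02 6.840e-02 7.300e+01] [0.50263258 0.14685381 0.0618076 ]
roller [5.97e-01 4.10e-02 1.11e-02 6.97e-02 5.70e+01] [0.5894646  0.03864249 0.05865084]
```

Request:
apply_moves --motion '[{"linear": [0, 0, 0], "turn": 0.154}, {"linear": [0, 0, 0], "turn": 0.154}, {"linear": [0, 0, 0], "turn": 0.154}, {"linear": [0, 0, 0], "turn": 0.154}, {"linear": [0, 0, 0], "turn": 0.154}, {"linear": [0, 0, 0], "turn": 0.154}, {"linear": [0, 0, 0], "turn": 0.154}, {"linear": [0, 0, 0], "turn": 0.154}, {"linear": [0, 0, 0], "turn": 0.154}, {"linear": [0, 0, 0], "turn": 0.154}]' --fingers 0

```text
clock: 1.35
tcp_pos: [0.1732, 0.5217, 0.2182]
ee_rot: [2.523, 1.871, -0.002]
contact_force: [0.2, 0.3, -1.4]
opening: 0.093
grip_force: 0.0
```

Request:
apply_moves --motion '[{"linear": [-0.035, 0.035, 0], "turn": 0}, {"linear": [-0.035, 0.035, 0], "turn": 0}, {"linear": [-0.035, 0.035, 0], "turn": 0}, {"linear": [-0.035, 0.035, 0], "turn": 0}, {"linear": [-0.035, 0.035, 0], "turn": 0}, {"linear": [-0.035, 0.035, 0], "turn": 0}, {"linear": [-0.035, 0.035, 0], "turn": 0}]'

```text
clock: 2.22
tcp_pos: [0.3384, 0.2156, 0.2185]
ee_rot: [-2.519, -1.877, 0.0]
contact_force: [0.9, -0.2, 0.3]
opening: 0.0931
grip_force: 0.0
```

Request:
apply_moves --motion '[{"linear": [-0.035, 0.035, 0], "turn": 0}, {"linear": [-0.035, 0.035, 0], "turn": 0}, {"linear": [-0.035, 0.035, 0], "turn": 0}, {"linear": [-0.035, 0.035, 0], "turn": 0}, {"linear": [-0.035, 0.035, 0], "turn": 0}, {"linear": [-0.035, 0.035, 0], "turn": 0}, {"linear": [-0.035, 0.035, 0], "turn": 0}, {"linear": [0, 0, 0], "turn": 0}]'

```text
clock: 3.22
tcp_pos: [0.5038, -0.0906, 0.2178]
ee_rot: [-2.522, -1.872, 0.001]
contact_force: [-0.6, 0.1, 1.1]
opening: 0.0933
grip_force: 0.0
```

```bash
cat >> h.py <<'E'
from scipy.spatial.transform import Rotation as Ro
def to(x,y,z=None):
    s=bot.get_state(); p=s['tcp_pos']; R=Ro.from_rotvec(s['ee_rot'])
    d=np.array([x,y,p[2] if z is None else z])-p
    y=R.as_matrix()[:,1]
    print('tcp',p.round(4),'clock',s['clock'],'yhead',np.degrees(np.arctan2(y[1],y[0])).round(2),'tilt',R.as_matrix()[:,2].round(4),'q',s['q'].round(2),'F',s['contact_force'].round(1),'op',s['opening'])
    print('tool delta',R.inv().apply(d).round(4))
E
python3 - <<'E'
from h import *
to(.5045,-.0885)
W=np.load('top0.npz')['W']
for x0,x1,y0,y1 in((.55,.66,-.16,0),(.36,.46,-.16,0),(.47,.55,-.19,-.13)):
    m=(W[...,0]>x0)&(W[...,0]<x1)&(W[...,1]>y0)&(W[...,1]<y1); print(W[m][:,2].max())
E
```

```text
tcp [ 0.5038 -0.0906  0.2178] clock 3.225 yhead -16.83 tilt [-7.e-04 -3.e-04 -1.e+00] q [-0.4   0.19  1.62 -0.    1.33 -0.1 ] F [-0.6  0.1  1.1] op 0.09327451896257724
tool delta [ 0.0022  0.0001 -0.    ]
0.09552434432854122
0.007646002627483794
0.06015828161823177
```

```bash
python3 - <<'E'
from h import *
for n in('top','scene'):
    W=np.load(n+'0.npz')['W']
    m=(W[...,1]>-.2)&(W[...,1]<.03)&(W[...,2]>.06)&(W[...,0]>.5)&(W[...,0]<.75)
    P=W[m]; print(P[:,0].min(),P[P[:,0].argmin()])
    m=(abs(W[...,0]-.504)<.05)&(abs(W[...,1]+.088)<.05)&(W[...,2]>.013)&(W[...,2]<.022); P=W[m]
    for _ in range(3):
        A=np.c_[2*P[:,:2],np.ones(len(P))]
    print(np.percentile(P,[1,50,99],axis=0).round(4),(P[:,:2].max(0)+P[:,:2].min(0))/2)
E
```

```text
0.6208662439198351 [ 0.62086624 -0.10834113  0.07487082]
[[ 0.4746 -0.1177  0.0134]
 [ 0.5041 -0.0871  0.0166]
 [ 0.5339 -0.0589  0.021 ]] [ 0.50447663 -0.0882589 ]
0.6204865260856468 [ 0.62048653 -0.08774672  0.07691763]
[[ 0.4735 -0.1209  0.0131]
 [ 0.5027 -0.0908  0.0154]
 [ 0.5333 -0.062   0.0192]] [ 0.5040635  -0.09077157]
```

Request:
apply_moves --motion '[{"linear": [0.001, 0, 0.04], "turn": 0}, {"linear": [0, 0, 0.04], "turn": 0}, {"linear": [0, 0, 0.04], "turn": 0}, {"linear": [0, 0, 0.035], "turn": 0}, {"linear": [0, 0, 0.03], "turn": 0}, {"linear": [0, 0, 0.018], "turn": 0}, {"linear": [0, 0, 0.01], "turn": 0}, {"linear": [0, 0, 0], "turn": 0}, {"linear": [0, 0, 0], "turn": 0}]'

```text
clock: 4.35
tcp_pos: [0.5036, -0.0867, 0.0064]
ee_rot: [2.518, 1.877, 0.001]
contact_force: [0.1, 0.0, -0.3]
opening: 0.0928
grip_force: 0.0
```

Request:
apply_moves --motion '[{"linear": [0, 0, 0], "turn": 0}, {"linear": [0, 0, 0], "turn": 0}, {"linear": [0, 0, 0], "turn": 0}, {"linear": [0, 0, 0], "turn": 0}, {"linear": [0, 0, 0], "turn": 0}, {"linear": [0, 0, 0], "turn": 0}]' --fingers 0.8

```text
clock: 5.1
tcp_pos: [0.5033, -0.0868, 0.0058]
ee_rot: [2.519, 1.877, 0.0]
contact_force: [-0.7, -0.5, 2.8]
opening: 0.0613
grip_force: 30.0
```

Request:
apply_moves --motion '[{"linear": [0, 0, -0.02], "turn": 0}, {"linear": [0, 0, -0.035], "turn": 0}, {"linear": [0, 0, -0.045], "turn": 0}, {"linear": [0, 0, -0.035], "turn": 0}, {"linear": [0, 0, -0.01], "turn": 0}, {"linear": [0, 0, 0], "turn": 0}]'

```text
clock: 5.85
tcp_pos: [0.503, -0.0867, 0.1503]
ee_rot: [2.519, 1.877, 0.0]
contact_force: [-0.3, 0.5, -0.9]
opening: 0.0609
grip_force: 30.0
```

Request:
apply_moves --motion '[{"linear": [0.02, -0.004, 0], "turn": 0}, {"linear": [0.04, -0.008, 0], "turn": 0}, {"linear": [0.045, -0.01, 0], "turn": 0}, {"linear": [0.045, -0.01, 0], "turn": 0}, {"linear": [0.045, -0.01, 0], "turn": 0}, {"linear": [0.045, -0.01, 0], "turn": 0}, {"linear": [0.04, -0.007, 0], "turn": 0}, {"linear": [0.02, -0.004, 0], "turn": 0}, {"linear": [0.005, 0, 0], "turn": 0}, {"linear": [0, 0, 0], "turn": 0}]'

```text
clock: 7.1
tcp_pos: [0.5298, 0.2226, 0.1499]
ee_rot: [-2.519, -1.877, 0.002]
contact_force: [0.3, 0.4, 0.3]
opening: 0.0609
grip_force: 30.0
```

```bash
python3 - <<'E'
from h import *
to(.5312,.2238,.04)
c=cam('scene');W=cloud(c);np.savez('s1.npz',W=W,f=c['frame'])
cr=c['frame'][120:270,180:380];cv2.imwrite('pics/s1.png',cv2.resize(cr,None,fx=4,fy=4,interpolation=cv2.INTER_CUBIC)[:,:,::-1])
E
```

```text
tcp [0.5298 0.2226 0.1499] clock 7.1 yhead -16.63 tilt [-1.2e-03 -8.0e-04 -1.0e+00] q [ 0.2   0.36  1.57 -0.    1.21  0.49] F [0.3 0.4 0.3] op 0.06092046985389379
tool delta [0.0016 0.0011 0.1099]
```

View pics/s1.png

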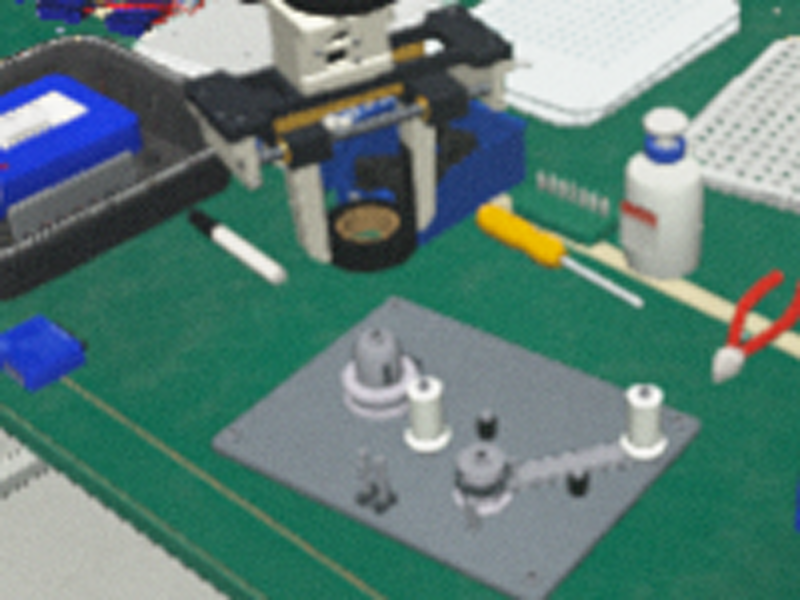

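The roll is held level at crop (370,235), full image (272,179). The spindle below is clear at crop (378,355), and nothing has been disturbed.

```bash
python3 - <<'E'
from h import *
from scipy.optimize import least_squares as ls
W=np.load('s1.npz')['W']; f=np.load('s1.npz')['f'].astype(int)
P=W[166:192,260:286].reshape(-1,3); C=f[166:192,260:286].reshape(-1,3)
m=(P[:,2]>.144)&(P[:,2]<.157)&(C.max(1)<70)&(abs(P[:,0]-.53)<.045)&(abs(P[:,1]-.2226)<.045)
Q=P[m]; print(len(Q),Q.min(0),Q.max(0))
r=ls(lambda c:np.hypot(Q[:,0]-c[0],Q[:,1]-c[1])-.031,[.53,.2226],loss='soft_l1',f_scale=.002);print(r.x,np.median(abs(r.fun)))
T=P[(P[:,2]>.157)&(P[:,2]<.168)&(C.max(1)<70)];print(len(T),(T.max(0)+T.min(0))/2,np.median(T[:,2]))
# spindle in scene: shaft side z .036-.056 radius 16.5
W0=np.load('scene0.npz')['W']
P=W0[195:225,258:284].reshape(-1,3)
Q=P[(P[:,2]>.039)&(P[:,2]<.056)&(np.hypot(P[:,0]-.531,P[:,1]-.2235)<.021)]
r=ls(lambda c:np.hypot(Q[:,0]-c[0],Q[:,1]-c[1])-.0165,[.531,.2235],loss='soft_l1',f_scale=.002);print(len(Q),r.x,np.median(abs(r.fun)))
m=(W0[...,2]>.010)&(W0[...,2]<.020)&(abs(W0[...,0]-.54)<.14)&(abs(W0[...,1]-.16)<.165)
(cx,cy),s,a=cv2.minAreaRect((W0[m][:,:2]*1000).astype(np.float32));print(cx,cy,s,a)
E
```

```text
89 [0.50097253 0.1862881  0.14403217] [0.54521831 0.22059096 0.15694018]
[0.53280971 0.21929875] 0.000842110757762006
137 [0.53232127 0.21843861 0.16240939] 0.1608175025012315
55 [0.53374615 0.22387581] 0.0008066625392079696
539.9966430664062 157.8046112060547 (204.50747680664062, 274.03631591796875) 6.716243267059326
```

Request:
apply_moves --motion '[{"linear": [0.0035, 0, 0.02], "turn": 0}, {"linear": [0, 0, 0.03], "turn": 0}, {"linear": [0, 0, 0.015], "turn": 0}, {"linear": [0, 0, 0.005], "turn": 0}, {"linear": [0, 0, 0.005], "turn": 0}, {"linear": [0, 0, 0.005], "turn": 0}, {"linear": [0, 0, 0], "turn": 0}]'

```text
clock: 8.02
tcp_pos: [0.531, 0.2269, 0.0707]
ee_rot: [2.519, 1.877, 0.0]
contact_force: [-0.2, 0.1, -0.7]
opening: 0.0607
grip_force: 30.0
```

Request:
apply_moves --motion '[{"linear": [0, 0, 0.003], "turn": 0}, {"linear": [0, 0, 0.003], "turn": 0}, {"linear": [0, 0, 0.003], "turn": 0}, {"linear": [0, 0, 0], "turn": 0}, {"linear": [0, 0, 0], "turn": 0}]'

```text
clock: 8.65
tcp_pos: [0.531, 0.2269, 0.0616]
ee_rot: [-2.519, -1.877, 0.0]
contact_force: [-0.5, -0.1, 0.1]
opening: 0.0611
grip_force: 30.0
```

Request:
apply_moves --motion '[{"linear": [0, 0, 0.004], "turn": 0}, {"linear": [0, 0, 0.004], "turn": 0}, {"linear": [0, 0, 0.004], "turn": 0}, {"linear": [0, 0, 0.004], "turn": 0}, {"linear": [0, 0, 0.003], "turn": 0}, {"linear": [0, 0, 0.002], "turn": 0}, {"linear": [0, 0, 0], "turn": 0}, {"linear": [0, 0, 0], "turn": 0}]'

```text
clock: 9.65
tcp_pos: [0.531, 0.2269, 0.0407]
ee_rot: [2.519, 1.877, 0.0]
contact_force: [0.2, 0.3, -0.3]
opening: 0.0612
grip_force: 30.0
```

Request:
apply_moves --motion '[{"linear": [0, 0, 0.001], "turn": 0}, {"linear": [0, 0, 0], "turn": 0}]'

```text
clock: 9.9
tcp_pos: [0.5311, 0.2269, 0.0398]
ee_rot: [2.519, 1.877, 0.001]
contact_force: [-0.3, -0.4, -0.2]
opening: 0.0613
grip_force: 30.0
```

Request:
apply_moves --motion '[{"linear": [0, 0, 0], "turn": 0}, {"linear": [0, 0, 0], "turn": 0}, {"linear": [0, 0, 0], "turn": 0}, {"linear": [0, 0, 0], "turn": 0}, {"linear": [0, 0, 0], "turn": 0}, {"linear": [0, 0, 0], "turn": 0}]' --fingers 0.05

```text
clock: 10.65
tcp_pos: [0.531, 0.2269, 0.0397]
ee_rot: [2.519, 1.877, 0.0]
contact_force: [1.5, 0.7, 0.3]
opening: 0.0882
grip_force: 0.0
```

Request:
apply_moves --motion '[{"linear": [0, 0, -0.01], "turn": 0}, {"linear": [0, 0, -0.03], "turn": 0}, {"linear": [0, 0, -0.04], "turn": 0}, {"linear": [0, 0, -0.03], "turn": 0}, {"linear": [0, 0, 0], "turn": 0}]'

```text
clock: 11.28
tcp_pos: [0.5329, 0.2273, 0.153]
ee_rot: [2.517, 1.876, 0.009]
contact_force: [-0.7, -0.4, -0.2]
opening: 0.0884
grip_force: 0.0
```

Request:
apply_moves --motion '[{"linear": [-0.0315, 0.0233, 0], "turn": 0}, {"linear": [-0.0315, 0.0233, 0], "turn": 0}, {"linear": [-0.0315, 0.0233, 0], "turn": 0}, {"linear": [-0.0315, 0.0233, 0], "turn": 0}, {"linear": [-0.0315, 0.0233, 0], "turn": 0}]'

```text
clock: 11.9
tcp_pos: [0.5971, 0.0415, 0.1483]
ee_rot: [-2.518, -1.876, 0.002]
contact_force: [0.4, -1.1, 0.8]
opening: 0.0881
grip_force: 0.0
```

Request:
apply_moves --motion '[{"linear": [0, 0, 0], "turn": 0.148}, {"linear": [0, 0, 0], "turn": 0.148}, {"linear": [0, 0, 0], "turn": 0.148}, {"linear": [0, 0, 0], "turn": 0.148}, {"linear": [0, 0, 0], "turn": 0.148}, {"linear": [0, 0, 0], "turn": 0.148}, {"linear": [0, 0, 0], "turn": 0.148}, {"linear": [0, 0, 0], "turn": 0.148}, {"linear": [0, 0, 0], "turn": 0.148}, {"linear": [0, 0, 0], "turn": 0}]' --fingers 0.3

```text
clock: 13.15
tcp_pos: [0.5968, 0.0427, 0.1484]
ee_rot: [-3.14, 0.078, 0.003]
contact_force: [0.1, 0.1, 0.3]
opening: 0.0655
grip_force: 0.0
```

```bash
python3 - <<'E'
from h import *
to(.5973,.0425,.04)
c=cam('scene');W=cloud(c);np.savez('s2.npz',W=W,f=c['frame'])
cr=c['frame'][120:270,200:400];cv2.imwrite('pics/s2.png',cv2.resize(cr,None,fx=4,fy=4,interpolation=cv2.INTER_CUBIC)[:,:,::-1])
P=W[190:235,255:290].reshape(-1,3);C=c['frame'][190:235,255:290].reshape(-1,3)
Q=P[(C.max(1)<70)&(np.hypot(P[:,0]-.531,P[:,1]-.2235)<.035)];print(len(Q),np.percentile(Q,[2,50,98],axis=0).round(4))
E
```

```text
tcp [0.5968 0.0427 0.1484] clock 13.15 yhead -92.86 tilt [-2.1e-03  2.0e-04 -1.0e+00] q [-0.11  0.4   1.51 -0.    1.23  1.51] F [0.1 0.1 0.3] op 0.06550569450777925
tool delta [0.0007 0.0002 0.1084]
177 [[0.5022 0.1925 0.0341]
 [0.5158 0.2087 0.0491]
 [0.5581 0.2485 0.0532]]
```

View pics/s2.png

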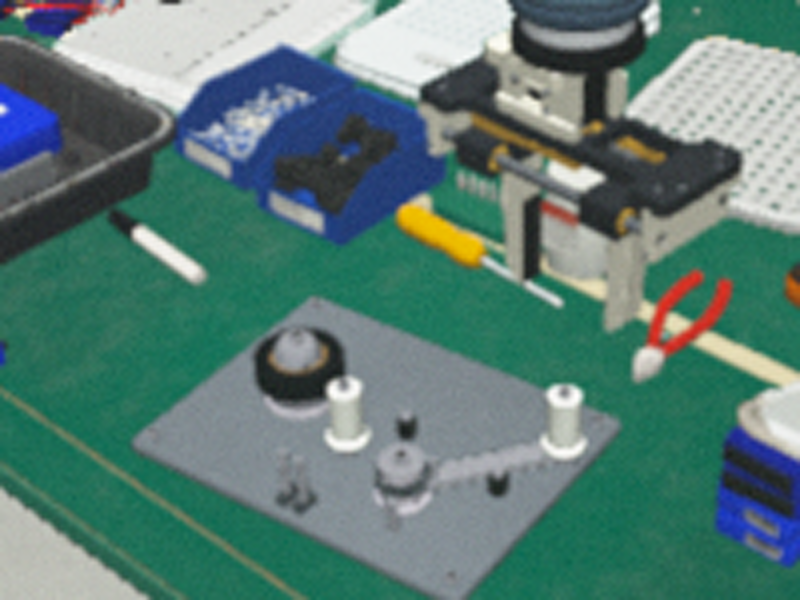

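The roll lies flat on the disc (crop (299,362)), and the dancer is at rest with its roller at crop (563,420), directly below the gripper.

Request:
apply_moves --motion '[{"linear": [0.0005, 0, 0.03], "turn": 0}, {"linear": [0, 0, 0.03], "turn": 0}, {"linear": [0, 0, 0.025], "turn": 0}, {"linear": [0, 0, 0.015], "turn": 0}, {"linear": [0, 0, 0.007], "turn": 0}, {"linear": [0, 0, 0], "turn": 0}]'

```text
clock: 13.95
tcp_pos: [0.5981, 0.0426, 0.0427]
ee_rot: [3.141, -0.08, -0.0]
contact_force: [0.2, 0.1, 0.3]
opening: 0.0653
grip_force: 0.0
```

Request:
apply_moves --motion '[{"linear": [0, 0, 0], "turn": 0}, {"linear": [0, 0, 0], "turn": 0}, {"linear": [0, 0, 0], "turn": 0}, {"linear": [0, 0, 0], "turn": 0}, {"linear": [0, 0, 0], "turn": 0}, {"linear": [0, 0, 0], "turn": 0}, {"linear": [0, 0, 0], "turn": 0}]' --fingers 1

```text
clock: 14.82
tcp_pos: [0.5982, 0.0453, 0.0428]
ee_rot: [-3.137, 0.081, -0.001]
contact_force: [0.8, 9.9, 1.9]
opening: 0.0211
grip_force: 30.0
```

```bash
python3 - <<'E'
from h import *
to(.6017,.1494,.04)
p=bot.get_state()['tcp_pos'][:2]; R=Ro.from_rotvec(bot.get_state()['ee_rot'])
for pv in ((.5031,.1006),(.5026,.0994)):
    d=p-pv; print(np.hypot(*d),np.degrees(np.arctan2(d[1],d[0])))
    last=p
    for th in np.linspace(0,1.01,10)[1:]:
        c,s=np.cos(th),np.sin(th); q=np.array(pv)+[c*d[0]-s*d[1],s*d[0]+c*d[1]]
        print(R.inv().apply([*(q-last),0]).round(4)[:2],end=' '); last=q
    print(last)
E
```

```text
tcp [0.5982 0.0453 0.0428] clock 14.825 yhead -92.95 tilt [ 7.0e-04  3.8e-03 -1.0e+00] q [-0.11  0.51  1.62  0.    1.01  1.51] F [0.8 9.9 1.9] op 0.02107733875393795
tool delta [-0.0019 -0.1041  0.0032]
0.11003137592091099 -30.17571245706415
[ 0.005  -0.0113] [ 0.0037 -0.0118] [ 0.0024 -0.0121] [ 0.001  -0.0123] [-0.0004 -0.0123] [-0.0017 -0.0122] [-0.0031 -0.0119] [-0.0044 -0.0115] [-0.0057 -0.011 ] [0.6005273  0.15173535]
0.10986799398006811 -29.503638023875762
[ 0.0049 -0.0113] [ 0.0036 -0.0118] [ 0.0022 -0.0121] [ 0.0009 -0.0123] [-0.0005 -0.0123] [-0.0019 -0.0122] [-0.0032 -0.0119] [-0.0046 -0.0115] [-0.0058 -0.0109] [0.59927704 0.151597  ]
```

Request:
apply_moves --motion '[{"linear": [0, -0.003, 0], "turn": 0}, {"linear": [0.005, -0.0113, 0], "turn": 0}, {"linear": [0.0037, -0.0118, 0], "turn": 0}, {"linear": [0.0024, -0.0121, 0], "turn": 0}, {"linear": [0.001, -0.0123, 0], "turn": 0}, {"linear": [-0.0004, -0.0123, 0], "turn": 0}, {"linear": [0, 0, 0], "turn": 0}]'

```text
clock: 15.7
tcp_pos: [0.6137, 0.1057, 0.0429]
ee_rot: [3.141, -0.078, 0.003]
contact_force: [2.6, -5.6, 1.7]
opening: 0.0212
grip_force: 30.0
```

Request:
apply_moves --motion '[{"linear": [-0.0019, -0.0122, 0], "turn": 0}, {"linear": [-0.0033, -0.0119, 0], "turn": 0}, {"linear": [-0.0046, -0.0115, 0], "turn": 0}, {"linear": [-0.0045, -0.0085, 0], "turn": 0}, {"linear": [0, 0, 0], "turn": 0}, {"linear": [0, 0, 0], "turn": 0}]'

```text
clock: 16.45
tcp_pos: [0.6029, 0.1493, 0.043]
ee_rot: [-3.14, 0.081, -0.006]
contact_force: [5.5, -4.2, -0.7]
opening: 0.0207
grip_force: 30.0
```

```bash
python3 - <<'E'
from h import *
to(.6005,.1517)
d=bot.get_state()['tcp_pos'][:2]-[.5031,.1006]; print(np.hypot(*d),np.arctan2(d[1],d[0])+np.radians(30.2))
E
```

```text
tcp [0.6029 0.1493 0.043 ] clock 16.45 yhead -92.94 tilt [ 0.0041  0.     -1.    ] q [ 0.06  0.54  1.57 -0.    1.03  1.69] F [ 5.5 -4.2 -0.7] op 0.020698028491787843
tool delta [-0.0025 -0.0022 -0.    ]
0.1110514843140253 0.9814276214377344
```

Nearly there. I'll press on along the tangent (heading about 117°) until the force shows the stop.

Request:
apply_moves --motion '[{"linear": [-0.0018, -0.0025, 0], "turn": 0}, {"linear": [-0.0005, -0.002, 0], "turn": 0}, {"linear": [0, 0, 0], "turn": 0}, {"linear": [0, 0, 0], "turn": 0}]'

```text
clock: 16.95
tcp_pos: [0.6011, 0.1529, 0.043]
ee_rot: [3.14, -0.081, 0.007]
contact_force: [6.1, -6.5, -0.6]
opening: 0.0211
grip_force: 30.0
```

Request:
apply_moves --motion '[{"linear": [-0.001, -0.002, 0], "turn": 0}, {"linear": [0, 0, 0], "turn": 0}, {"linear": [0, 0, 0], "turn": 0}]'

```text
clock: 17.32
tcp_pos: [0.6009, 0.1533, 0.043]
ee_rot: [3.137, -0.081, 0.008]
contact_force: [8.3, -11.8, -1.6]
opening: 0.0209
grip_force: 30.0
```

```bash
python3 - <<'E'
from h import *
to(.6005,.1517)
d=bot.get_state()['tcp_pos'][:2]-[.5031,.1006]; print(np.hypot(*d),np.arctan2(d[1],d[0])+np.radians(30.2))
c=cam('scene')
cr=c['frame'][120:270,200:400];cv2.imwrite('pics/s3.png',cv2.resize(cr,None,fx=4,fy=4,interpolation=cv2.INTER_CUBIC)[:,:,::-1])
E
```

```text
tcp [0.6009 0.1533 0.043 ] clock 17.325 yhead -92.96 tilt [ 0.0053 -0.0034 -1.    ] q [ 0.07  0.54  1.57 -0.    1.03  1.7 ] F [  8.3 -11.8  -1.6] op 0.020851067595622327
tool delta [-0.0003  0.0016  0.    ]
0.11111900573950416 1.021273986634847
```

View pics/s3.png

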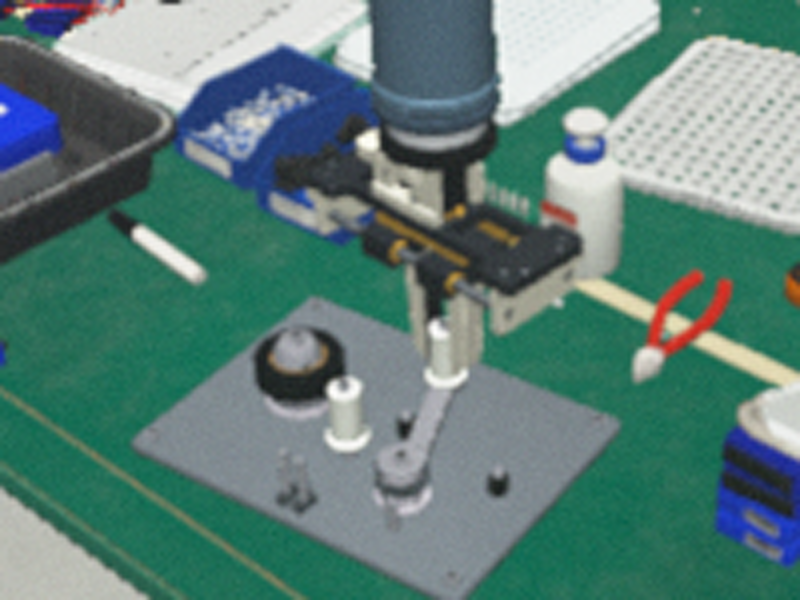

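The image shows the arm against its stop post (crop (405,425)), with the roller held at (445,355) and the roll flat at (299,362). On the last push the force rose from about 9 N to 14 N with almost no movement, so the dancer is at the stop.

```bash
python3 -c "
from cell import bot
print(bot.finish_job())"
```

```text
the job is handed in; nothing more can be done
None
```

I handed the job in at about 17 s: the roll is flat on the spindle disc and released, and the gripper is holding the dancer roller against its far stop; the hand-in returned no verdict.

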